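# Post the spent tea light through the caddy's self-closing flap

## Task

Put the spent tea light into the recycling caddy without picking it up: push the green self-closing flap inwards with one finger and, while that finger holds it open, push the tea light off the black shelf with the other finger so that it drops inside. Do not grip, lift or carry the tea light, and leave the other things on the worktop where they are. When you finish, the flap has swung fully shut by itself with the tea light inside.

Things in the scene. Friction and masses are not known exactly. Their poses are not given: they have to be found in the camera images.
- tea_light: Spent tea light: silver round cup with red wax, 38 mm diameter, 15 mm high, about 12 g. Origin at the centre of its underside. It stands on the black shelf of the caddy, in front of the flap.
- caddy: Grey recycling caddy, fixed, 245 x 140 mm, hollow. Origin on the worktop below the middle of the sill edge; +x points the way in (shelf, flap, back). The flat black shelf, 120 mm above the worktop, runs from x = -110 mm to the sill edge at x = 0, open above. Beyond it the flap covers the mouth (to x = 100 mm) between sloping cheeks at y = +-64 to 70 mm; then a roof, 162 mm up, to x = 135 mm.
- sill (a point): Middle of the sill edge, at shelf height (120 mm above the worktop); axes as the caddy's. A thing pushed over this edge while the flap is open drops inside, to a floor 6 mm above the worktop.
- flap_hinge (a point): Middle of the flap's hinge line (along the caddy's y), 100 mm beyond the sill edge and 42 mm above the shelf. A finger pointing down, its tip a few mm above shelf height and moving along the caddy's +x, opens the flap by about 0.1 rad with its leading face 38 mm past the sill edge, 0.2 at 50 mm, 0.4 at 65 mm, 0.65 at 80 mm; it must stop before it meets the hinge.
- flap (a joint): Green flap, 112 mm wide, 106 mm long, 4 mm thick, hinged at its upper far edge. 0 = shut: it slopes down from the hinge towards the robot, 23 degrees from level, its free edge at the sill edge. Positive (rad, to 1.3) = swung inwards and down; 1.17 = hanging straight down. A spring shuts it within a second when let go (1 to 5 N at the finger). The tea light jams on it when it is shut.
- garlic: Bystander: garlic bulb, 53 mm across. Origin at the centre of its underside. To be left alone.
- tin: Bystander: food tin, 75 mm diameter, 58 mm high. Origin at the centre of its underside. To be left alone.
- lemon: Bystander: yellow lemon, 72 x 57 x 58 mm. Origin at the centre of its underside. To be left alone.
- spice_jar: Bystander: glass spice jar with dark cap, 41 mm diameter, 105 mm high. Origin at the centre of its underside. To be left alone.
- mug: Bystander: white mug with grey dots and a handle, 82 x 117 x 91 mm. Origin at the centre of its underside. To be left alone.
- mug_tree: Fixed obstacle left of and behind the caddy: grey mug tree, round foot and a pole 33 mm thick, 360 mm high, two white mugs hanging from it about 160 to 280 mm up and within 120 mm of the pole. Origin at the centre of its foot, on the worktop. Pass in front of it, on the robot's side.
Not all that is in view belongs to the job. There is more than one size of the tea_light; the one meant has the size given above.

How it is judged:
By the outcome, as a careful person would: the job done as asked, in the order asked, and still so for the second after the job is handed in, with the robot touching nothing.
It also fails if it takes over 32 s, if anything falls off the work surface, if the arm or the gripper's body presses on something with over 40 N, if the wrist force passes 120 N, or if a joint passes its speed limit or range.

## Robot

A 6-joint arm with a two-finger parallel gripper is mounted at the origin on a cart in front of the work surface, level with it; the furniture and walls round the work are solid. World frame = base frame: x ahead of the robot, y to its left, z up, the work surface at z = 0. Lengths are in m, angles in rad, forces in N, time in s.
With the tool pointing down it reaches from about 0.35 to 0.925 m from the base axis. Payload 6.4 kg.
Tool frame: the origin (TCP) lies at the very end of the fingers, on their centre line; the grasp point (between the pads) lies 19 mm behind it; z points along the fingers, y is the line along which they close (so a half turn about z gives the same grasp; the last joint's range is limited). The gripper opens to 85 mm and grips with 20 to 120 N. Pads are 22 mm wide; open, the fingers measure 114 mm over their backs; the gripper's body (76 mm by 85 mm) begins 54 mm behind the grasp point. The pads swing forward as they close: fully open they stand 13 mm farther back than shut.
Start: joints at [1.021, 0.245, 1.558, -0, 1.339, -0.174], TCP at [0.239, 0.605, 0.231] pointing down, gripper open.
Joint ranges: [-3.13, 3.13], [-1.02, 2.26], [0.13, 2.54], [-0.95, 4.09], [0.21, 2.88], [-2.74, 2.74]. Speed limits (rad/s): [2.57, 2.57, 3.14, 3.14, 3.14, 3.14].

## Interface

Orientations are given as a unit quaternion [x, y, z, w].
In Python, from plant import manip gives the robot as it stands.
- The arm moves only by the tool apply_moves, never from a script. Its argument "targets" is a list of rows, each an object of numbers: "claw": the finger opening in m, from 0 to 0.0854; "tx", "ty", "tz": the shift along the world's x, y, z in m; "spin": the turn about the world's z in degrees. In form: [{"claw": .., "tx": .., "ty": .., "tz": .., "spin": ..}, ...]. A call has 1 to 8 rows; each row shifts and turns the commanded pose from where the row before left it; what a row does not reach is not made up. A row lasts 1/10 s, in which the tool goes at most 50 mm and 8.59 degrees, less where a joint would pass 70% of its speed; a pose out of reach is approached as far as the arm can. A call is refused whole if a number of a shift passes 0.05 or a number of a turn 8.59, either way. A call with a gripper value outside its range is refused whole. The fingers move at their own pace and stop on an object; the grip force is fixed at half the most. Time passes only in rows, so rows that do not move let the fingers close. It gives the time, the measured TCP pose, the force, the opening and the grip force at its end, in the units of the state.
- manip.observe(): the state, without advancing time (a new reading comes with each control period).
- manip.capture(name): name is "scene" or "top" or "wrist"; returns (picture, depth): 400x640x3 uint8, blue, green, red; 400x640 float32, m along the optical axis (not along the pixel's ray), 0 where there is no reading.
- manip.get_calibration(name): a dict with "K" (3x3 intrinsics, pixels), "distortion" ([k1, k2, p1, p2, k3] as OpenCV has them; the pictures are not rectified), "R" (3x3) and "t" (3): a world point X has camera coordinates R X + t; the wrist camera has in their place "hand_eye" (4x4, takes a point from camera to tool coordinates, whose origin is the TCP and whose axes are the flange's). Camera axes: x right, y down, z forward; pixel columns grow to the right and rows downward; lengths in m; the calibration is good to about 2 mm. A picture is of the moment at which its call begins: read the wrist's pose just before it. get_calibration takes no time and is no camera call.
- manip.hand_in(): hands the job in; it is judged then, once.
The state is a dict: "clock": time; "joint_positions": joint angles; "dq": joint speeds; "joint_torque": joint torques, N m; "ee_pos": TCP position; "orientation": TCP orientation; "ft_force": force on the tool from outside, world axes, zero at the start; "torque": the same for the moment, N m; "grip_width": finger opening in m; "finger_force": force on a finger pad.
Only numpy, scipy, OpenCV 4.12 (cv2) and the standard library are available. Lean on these libraries where they do the work, as an engineer would, in place of code of your own. Each camera call takes 0.05 s, during which the arm holds its last target. There are 200 camera calls.

## Working session

There is one attempt and no reset: what is moved stays moved. The work goes in short steps, Python scripts to look and compute and a tool call to move; the robot and the scene stay as the last step left them, time stands still between calls to the robot, and variables do not carry over. Pictures are saved under pics/ and viewed, at most 10 in all, crops included, and the job is handed in when it is done.

Besides the shell and the picture viewer there is one more tool, called after "Request:" as name(argument=value, ...) on one line, values as JSON. apply_moves: Moves the arm, as the interface text tells. Its arguments: {"type":"object","properties":{"targets":{"type":"array","items":{"type":"object","properties":{"claw":{"type":"number"},"tx":{"type":"number"},"ty":{"type":"number"},"tz":{"type":"number"},"spin":{"type":"number"}}}}},"required":["targets"]}

```bash
ls; mkdir -p pics; cat > h.py <<'E'
import numpy as np, cv2
from plant import manip
def cloud(name,d,cal):
    v,u=np.mgrid[0:400,0:640]; p=np.stack([u,v],-1).reshape(-1,1,2).astype(np.float64)
    n=cv2.undistortPoints(p,cal["K"].__class__ and np.array(cal["K"],float),np.array(cal["distortion"],float)).reshape(400,640,2)
    X=np.dstack([n[...,0]*d,n[...,1]*d,d])
    R=np.array(cal["R"]);t=np.array(cal["t"])
    return (X-t)@R
E
python3 - <<'E'
from h import *
o=manip.observe();print({k:np.round(v,3) for k,v in o.items()})
for n in("scene","top"):
    im,d=manip.capture(n);c=manip.get_calibration(n);cv2.imwrite(f"pics/{n}0.png",im);np.savez(f"{n}0.npz",im=im,d=d,P=cloud(n,d,c))
    print(n,(-np.array(c["R"]).T@np.array(c["t"])).round(3))
E
```

```text
pics
{'clock': np.float64(0.0), 'joint_positions': array([ 1.021,  0.246,  1.559,  0.   ,  1.339, -0.174]), 'dq': array([ 0.   ,  0.001,  0.001, -0.   ,  0.   , -0.001]), 'joint_torque': array([-1.0000e-03, -4.2952e+01, -3.2612e+01, -0.0000e+00,  6.0000e-03,
        0.0000e+00]), 'ee_pos': array([0.238, 0.604, 0.23 ]), 'orientation': array([ 0.187,  0.982, -0.001, -0.   ]), 'ft_force': array([ 0.084,  0.176, -1.232]), 'torque': array([-0.006,  0.046, -0.007]), 'finger_force': np.float64(0.0), 'grip_width': np.float64(0.085)}
scene [0.025 0.823 0.69 ]
top [0.432 0.086 0.982]
```

View pics/scene0.png

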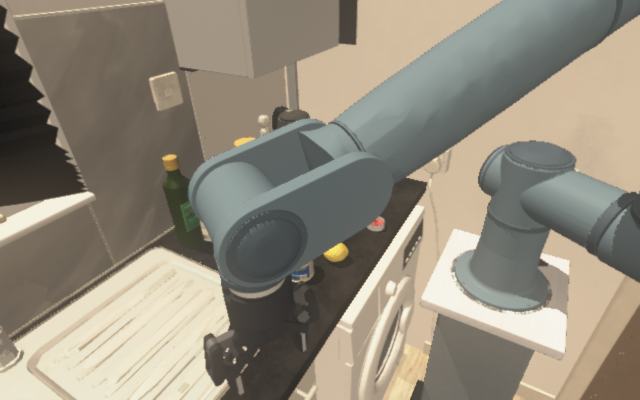

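View pics/top0.png

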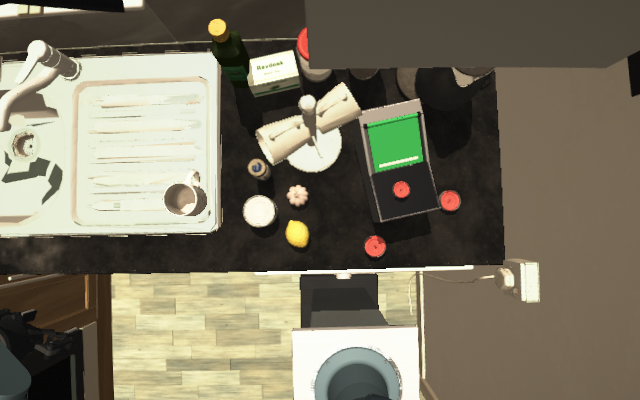

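Scene view: the arm hides most of the worktop, with red tea light at (375,224) and the lemon at (336,252). Top view: tea-light candidates are (401,189), on the black shelf in front of the green flap, and (450,201) and (375,246), both on the worktop. By the description I choose (401,189). The mug tree is at (308,105), and a cabinet overhangs above row 68.

```bash
python3 - <<'E'
from h import *
z=np.load("top0.npz");im,P,d=z["im"],z["P"],z["d"]
hsv=cv2.cvtColor(im,cv2.COLOR_BGR2HSV)
c=manip.get_calibration("top");K=np.array(c["K"]);R=np.array(c["R"]);t=np.array(c["t"]);D=np.array(c["distortion"])
C=-R.T@t
def ray(u,v,h):
    n=cv2.undistortPoints(np.array([[[u,v]]],float),K,D)[0,0];w=R.T@np.array([n[0],n[1],1]);return C+w*(h-C[2])/w[2]
red=((hsv[...,0]<8)|(hsv[...,0]>172))&(hsv[...,1]>120)&(hsv[...,2]>80)
n,l,s,ce=cv2.connectedComponentsWithStats(red.astype(np.uint8))
for i in range(1,n):
    if s[i,4]>40:
        p=P[l==i];p=p[p[:,2]>-.2];zz=np.median(p[:,2]); q=ray(*ce[i],zz)
        print("red",ce[i].round(1),s[i],"med",np.median(p,0).round(4),"ray",q.round(4))
g=(abs(hsv[...,0]-60)<15)&(hsv[...,1]>120)&(P[...,1]<0.2)
n,l,s,ce=cv2.connectedComponentsWithStats(g.astype(np.uint8));i=1+np.argmax(s[1:,4]);p=P[l==i];print("green",s[i])
m=np.median(p,0);U,S,V=np.linalg.svd(p-p.mean(0),full_matrices=False);print("plane n",V[2],"rms",S[2]/len(p)**.5,"zrange",np.percentile(p[:,2],[1,99]))
nn=V[2]*np.sign(V[2][2]);print("tilt",np.degrees(np.arccos(nn[2])),"yaw from normal",np.degrees(np.arctan2(-nn[1],-nn[0])))
r=cv2.minAreaRect(p[:,:2].astype(np.float32));print("flap rect",r,cv2.boxPoints(r).round(4).tolist())
# shelf: points at z 0.11..0.13
sh=(abs(P[...,2]-0.12)<0.008)&(d>0)&(abs(P[...,1])<.4)
n,l,s,ce=cv2.connectedComponentsWithStats(sh.astype(np.uint8))
for i in range(1,n):
    if s[i,4]>200:
        q=P[l==i];r=cv2.minAreaRect(q[:,:2].astype(np.float32));print("shelf",s[i],np.median(q[:,2]),r,cv2.boxPoints(r).round(3).tolist())
for nme,(u,v) in dict(roofL=(362,107),roofR=(423,99),frontL=(379,222),frontR=(439,212)).items(): print(nme,P[v-2:v+3,u-2:u+3].reshape(-1,3)[:,2].round(3).max(),ray(u,v,.12).round(3),ray(u,v,.162).round(3))
cab=P[20:60,330:620].reshape(-1,3);cab=cab[cab[:,2]>.1];print("cabinet",cab.min(0),cab.max(0))
print("tree",P[95:120,295:320].reshape(-1,3).max(0))
cv2.imwrite("pics/crop0.png",cv2.resize(im[80:260,340:480],None,fx=3.3,fy=3.3,interpolation=2))
E
```

```text
red [302.9  43.6] [296  27  13  34 284] med [0.8186 0.1112 0.15  ] ray [0.818  0.1116 0.15  ]
red [400.9 189. ] [393 181  17  17 218] med [ 0.4911 -0.0977  0.1273] ray [ 0.491  -0.0975  0.1273]
red [449.5 200.1] [440 190  20  21 311] med [ 0.4683 -0.2452  0.0102] ray [ 0.4682 -0.2452  0.0102]
red [374.4 245.8] [364 235  22  22 351] med [ 0.3588 -0.0507  0.0102] ray [ 0.3588 -0.0512  0.0102]
green [ 367  113   56   59 2301]
plane n [-0.85725204 -0.51316437  0.04220496] rms 0.028643841062348133 zrange [0.12116283 0.16772924]
tilt 87.58111555133151 yaw from normal 30.90539351682216
flap rect ((0.555383026599884, -0.01565171778202057), (0.12571363151073456, 0.2926962077617645), 27.28175163269043) [[0.4323999881744385, 0.08560000360012054], [0.5666000247001648, -0.1745000034570694], [0.6783000230789185, -0.1168999969959259], [0.5442000031471252, 0.14319999516010284]]
shelf [179  13 127  10 429] 0.1201504777897551 ((0.9007704854011536, 0.25283658504486084), (0.006668081507086754, 0.2937543988227844), 0.2669196128845215) [[0.8970000147819519, 0.4000000059604645], [0.8980000019073486, 0.1059
[... 1414 characters left out ...]
43730164]]
shelf [530 302   7  98 372] 0.11958284444117395 ((0.11928669363260269, -0.3892662823200226), (0.223531574010849, 0.0063024163246154785), 0.3501902222633362) [[0.00800000037997961, -0.3869999945163727], [0.00800000037997961, -0.3930000066757202], [0.23100000619888306, -0.3919999897480011], [0.23100000619888306, -0.38499999046325684]]
roofL 0.004 [ 0.68  -0.018  0.12 ] [ 0.668 -0.013  0.162]
roofR 0.065 [ 0.696 -0.158  0.12 ] [ 0.683 -0.146  0.162]
frontL 0.122 [ 0.419 -0.048  0.12 ] [ 0.42  -0.041  0.162]
frontR 0.002 [ 0.438 -0.183  0.12 ] [ 0.438 -0.17   0.162]
cabinet [ 0.4324371  -0.34111389  0.4727209 ] [0.64410291 0.0856056  0.98233902]
tree [0.75025192 0.1405812  0.98233902]
```

View pics/crop0.png

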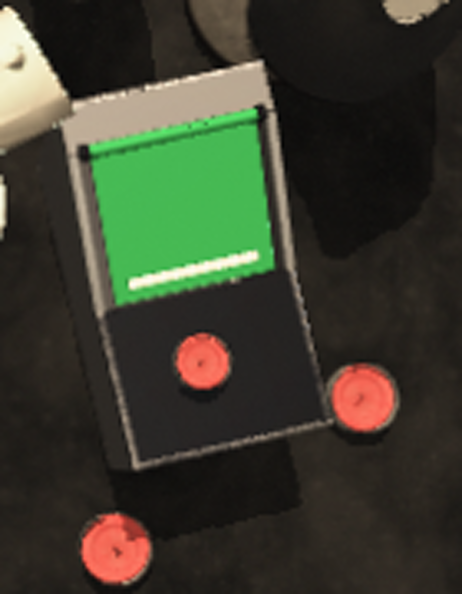

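The crop shows the shelf light at crop (202,362). It is clearly smaller than the two on the worktop at (363,398) and (116,549), so it is the 38 mm one. Next I refine the caddy axes before moving.

```bash
python3 - <<'E'
from h import *
z=np.load("top0.npz");im,P,d=z["im"],z["P"],z["d"]
hsv=cv2.cvtColor(im,cv2.COLOR_BGR2HSV)
g=(abs(hsv[...,0].astype(int)-60)<15)&(hsv[...,1]>120)&(d>0)&(P[...,1]<0.05)&(P[...,1]>-.25)&(P[...,2]<.2)
p=P[g];q=p
for _ in range(4):
    A=np.c_[q[:,:2],np.ones(len(q))];s=np.linalg.lstsq(A,q[:,2],rcond=None)[0];r=p[:,2]-np.c_[p[:,:2],np.ones(len(p))]@s;q=p[abs(r)<.004]
print("flap tilt",np.degrees(np.arctan(np.hypot(*s[:2]))),"yaw",np.degrees(np.arctan2(s[1],s[0])),len(p),len(q))
r=cv2.minAreaRect(q[:,:2].astype(np.float32));print("rect",r,cv2.boxPoints(r).round(4).tolist())
# caddy footprint: everything above .10 near caddy
m=((P[...,2]>.112)&(P[...,2]<.175)&(d>0)&(P[...,0]>.38)&(P[...,0]<.69)&(P[...,1]>-.2)&(P[...,1]<.03)).astype(np.uint8)
m=cv2.morphologyEx(m,cv2.MORPH_OPEN,np.ones((3,3)))
# per-row left/right borders -> side lines
for side in(0,1):
    pts=[]
    for v in range(125,208):
        u=np.where(m[v,350:445])[0]+350
        if len(u): pts.append(P[v,u[0] if side==0 else u[-1]])
    pts=np.array(pts);k=np.polyfit(pts[:,0],pts[:,1],1);
    for _ in range(3):
        e=abs(np.polyval(k,pts[:,0])-pts[:,1]);pts=pts[e<max(2*np.median(e),.002)];k=np.polyfit(pts[:,0],pts[:,1],1)
    print("side",side,"yaw",np.degrees(np.arctan(k[0])),"y at x=.54",np.polyval(k,.54),len(pts))
f=[]
for u in range(385,435):
    v=np.where(m[180:240,u])[0]
    if len(v): f.append(P[180+v[-1],u])
f=np.array(f);k=np.polyfit(f[:,1],f[:,0],1);print("front x=",k,"yaw",-np.degrees(np.arctan(k[0])),"res",np.std(f[:,0]-np.polyval(k,f[:,1])))
cab=(P[...,2]>.4)&(P[...,2]<.8)&(d>0)&(P[...,1]<.05);print("cabinet xmin,zmin",np.percentile(P[cab],1,axis=0))
E
```

```text
flap tilt 23.49812516538039 yaw 11.248003335216998 2289 2238
rect ((0.5922431349754333, -0.0858730673789978), (0.10133597254753113, 0.11359614133834839), 11.112065315246582) [[0.5315999984741211, -0.039900001138448715], [0.5534999966621399, -0.15139999985694885], [0.652899980545044, -0.13179999589920044], [0.6309999823570251, -0.020400000736117363]]
side 0 yaw 11.796028817395175 y at x=.54 -0.0247303539878998 83
side 1 yaw 11.58411069404874 y at x=.54 -0.167421843305831 83
front x= [-0.20202225  0.41040313] yaw 11.421298998007185 res 0.0006414467450912912
cabinet xmin,zmin [ 0.17051659 -0.39150451  0.40158992]
```

Request:
apply_moves(targets=[{"claw":0.068,"tx":0.01,"ty":-0.048,"tz":0.01,"spin":-8},{"claw":0.068,"tx":0.01,"ty":-0.048,"tz":0.01,"spin":-8},{"claw":0.068,"tx":0.012,"ty":-0.047,"tz":0,"spin":-8},{"claw":0.068,"tx":0.012,"ty":-0.047,"tz":0,"spin":-8},{"claw":0.068,"tx":0.012,"ty":-0.047,"tz":0,"spin":-8},{"claw":0.068,"tx":0.012,"ty":-0.047,"tz":0,"spin":-8},{"claw":0.068,"tx":0.012,"ty":-0.047,"tz":0,"spin":-8},{"claw":0.068,"tx":0.012,"ty":-0.047,"tz":0,"spin":0}])

```text
clock: 0.9
ee_pos: [0.3303, 0.225, 0.2509]
orientation: [0.627, 0.779, -0.0, 0.0]
ft_force: [1.2, 0.1, 0.3]
grip_width: 0.0679
finger_force: 0.0
```

Request:
apply_moves(targets=[{"claw":0.068,"tx":0.021,"ty":-0.04,"tz":0,"spin":-0.9},{"claw":0.068,"tx":0.021,"ty":-0.04,"tz":0,"spin":0},{"claw":0.068,"tx":0.021,"ty":-0.04,"tz":0,"spin":0},{"claw":0.068,"tx":0.021,"ty":-0.04,"tz":0,"spin":0},{"claw":0.068,"tx":0.021,"ty":-0.04,"tz":-0.01,"spin":0},{"claw":0.068,"tx":0.021,"ty":-0.04,"tz":-0.02,"spin":0},{"claw":0.068,"tx":0.021,"ty":-0.04,"tz":-0.02,"spin":0},{"claw":0.068,"tx":0.021,"ty":-0.04,"tz":0,"spin":0}])

```text
clock: 1.7
ee_pos: [0.497, -0.0943, 0.1976]
orientation: [0.632, 0.775, -0.001, -0.003]
ft_force: [1.0, 0.8, 0.7]
grip_width: 0.0679
finger_force: 0.0
```

```bash
python3 - <<'E'
from h import *
o=manip.observe();c=manip.get_calibration("wrist");im,d=manip.capture("wrist");cv2.imwrite("pics/w1.png",im)
o=manip.observe();print(o["ee_pos"].round(4),o["orientation"],np.array(c["hand_eye"]).round(3).tolist())
v,u=np.mgrid[0:400,0:640];p=np.stack([u,v],-1).reshape(-1,1,2).astype(float)
n=cv2.undistortPoints(p,np.array(c["K"]),np.array(c["distortion"])).reshape(400,640,2)
X=np.dstack([n*d[...,None],d]);H=np.array(c["hand_eye"]);T=X@H[:3,:3].T+H[:3,3]
from scipy.spatial.transform import Rotation as Ro
W=T@Ro.from_quat(o["orientation"]).as_matrix().T+o["ee_pos"]
np.savez("w1.npz",T=T,W=W,im=im,d=d)
f=(d>0)&(d<.3)&(abs(T[...,0])<.015)&(T[...,2]>-.05)&(T[...,2]<.03)
for s in(-1,1):
    q=T[f&(T[...,1]*s>0)];print(s,len(q),np.percentile(q,[1,50,99],axis=0).round(4).tolist() if len(q) else "")
hsv=cv2.cvtColor(im,cv2.COLOR_BGR2HSV);red=((hsv[...,0]<8)|(hsv[...,0]>172))&(hsv[...,1]>120)&(d>0)
k,l,s,ce=cv2.connectedComponentsWithStats(red.astype(np.uint8))
for i in range(1,k):
    if s[i,4]>60:
        q=W[l==i];r=cv2.minAreaRect(q[:,:2].astype(np.float32));print("red",ce[i],np.median(q,0).round(4),r)
i=cv2.imread("pics/w1.png")
E
```

```text
[ 0.5003 -0.0999  0.1995] [ 6.33903686e-01  7.73411011e-01 -1.21936897e-03  1.96261252e-04] [[0.0, -0.945, -0.326, 0.084], [1.0, 0.0, 0.0, 0.0], [-0.0, -0.326, 0.945, -0.143], [0.0, 0.0, 0.0, 1.0]]
-1 1930 [[-0.0104, -0.0471, -0.0495], [0.0069, -0.0347, -0.0328], [0.012, -0.0332, -0.0094]]
1 2018 [[-0.0108, 0.0342, -0.0495], [0.0068, 0.036, -0.0319], [0.0123, 0.1415, 0.0299]]
red [206.39516656 118.19856303] [ 0.362  -0.0596  0.0124] ((0.3634904623031616, -0.05900394916534424), (0.05192643404006958, 0.0498821921646595), 51.02140426635742)
red [308.70071259 215.39746635] [ 0.4944 -0.106   0.13  ] ((0.4946695864200592, -0.10508782416582108), (0.035245221108198166, 0.03606045991182327), 9.509649276733398)
```

View pics/w1.png

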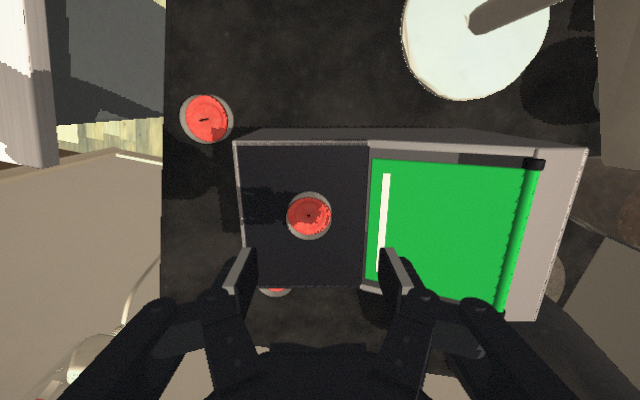

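Wrist view: the tea light at (308,215) lies between the two fingers, with the flap to the right under the +x finger. The tips are about 9 mm behind the TCP at this opening. The arm was still settling, so I measure again at rest.

```bash
cat > w.py <<'E'
from h import *
from scipy.spatial.transform import Rotation as Ro
def wr(name):
    o=manip.observe();c=manip.get_calibration("wrist");im,d=manip.capture("wrist");cv2.imwrite(f"pics/{name}.png",im)
    print(o["clock"],o["ee_pos"].round(4),o["orientation"].round(4),o["ft_force"].round(1),o["grip_width"].round(4))
    v,u=np.mgrid[0:400,0:640];p=np.stack([u,v],-1).reshape(-1,1,2).astype(float)
    n=cv2.undistortPoints(p,np.array(c["K"]),np.array(c["distortion"])).reshape(400,640,2)
    X=np.dstack([n*d[...,None],d]);H=np.array(c["hand_eye"]);T=X@H[:3,:3].T+H[:3,3]
    W=T@Ro.from_quat(o["orientation"]).as_matrix().T+o["ee_pos"]
    a=np.radians(11.4);ex=np.array([np.cos(a),np.sin(a)]);ey=np.array([-ex[1],ex[0]]);S=np.array([.5422,-.0956])
    print("tcp caddy",((o["ee_pos"][:2]-S)@ex).round(4),((o["ee_pos"][:2]-S)@ey).round(4))
    hsv=cv2.cvtColor(im,cv2.COLOR_BGR2HSV);red=((hsv[...,0]<8)|(hsv[...,0]>172))&(hsv[...,1]>120)&(d>0)
    k,l,s,ce=cv2.connectedComponentsWithStats(red.astype(np.uint8))
    for i in range(1,k):
        if s[i,4]>60:
            q=np.array(cv2.minAreaRect(W[l==i][:,:2].astype(np.float32))[0]);print("red",ce[i].round(0),q.round(4),np.median(W[l==i],0)[2].round(3),"caddy",((q-S)@ex).round(4),((q-S)@ey).round(4),"tool",np.median(T[l==i],0).round(4))
    return W,T,im,d,ex,ey,S
E
python3 - <<'E'
from w import *
for k in range(2):
  W,T,im,d,ex,ey,S=wr(f"w2{k}")
C=np.dstack([(W[...,:2]-S)@ex,(W[...,:2]-S)@ey,W[...,2]])
hsv=cv2.cvtColor(im,cv2.COLOR_BGR2HSV);g=(abs(hsv[...,0].astype(int)-60)<15)&(hsv[...,1]>120)&(d>0)
q=C[g];print("flap caddy pct",np.percentile(q,[1,50,99],axis=0).round(4).tolist())
m=(abs(C[...,2]-.12)<.006)&(C[...,0]<-.01)&(C[...,0]>-.13)&(abs(C[...,1])<.1)
print("shelf pct",np.percentile(C[m],[1,50,99],axis=0).round(4).tolist())
f=(d>0)&(d<.3)&(abs(T[...,0])<.015)&(T[...,2]>-.05)&(T[...,2]<.0)
for s in(-1,1):
    q=T[f&(T[...,1]*s>.02)&(T[...,1]*s<.06)];print(s,q.min(0).round(4),q.max(0).round(4),np.percentile(q[:,2],[98,99.5]))
E
```

```text
Traceback (most recent call last):
  File "w.py", line 5, in wr
    print(o["clock"],o["ee_pos"].round(4),o["orientation"].round(4),o["ft_force"].round(1),o["grip_width"].round(4))
                                                                                           ^^^^^^^^^^^^^^^^^^^^^
AttributeError: 'float' object has no attribute 'round'
```

```bash
sed -i 's/o\["grip_width"\].round(4)/round(float(o["grip_width"]),4)/' w.py
python3 - <<'E'
from w import *
for k in range(2):
  W,T,im,d,ex,ey,S=wr(f"w2{k}")
C=np.dstack([(W[...,:2]-S)@ex,(W[...,:2]-S)@ey,W[...,2]])
hsv=cv2.cvtColor(im,cv2.COLOR_BGR2HSV);g=(abs(hsv[...,0].astype(int)-60)<15)&(hsv[...,1]>120)&(d>0)
q=C[g];print("flap caddy pct",np.percentile(q,[1,50,99],axis=0).round(4).tolist())
m=(abs(C[...,2]-.12)<.006)&(C[...,0]<-.01)&(C[...,0]>-.13)&(abs(C[...,1])<.1)
print("shelf pct",np.percentile(C[m],[1,50,99],axis=0).round(4).tolist())
f=(d>0)&(d<.3)&(abs(T[...,0])<.015)&(T[...,2]>-.05)&(T[...,2]<.0)
for s in(-1,1):
    q=T[f&(T[...,1]*s>.02)&(T[...,1]*s<.06)];print(s,q.min(0).round(4),q.max(0).round(4),np.percentile(q[:,2],[98,99.5]))
E
```

```text
1.8 [ 0.4995 -0.0972  0.2002] [ 6.341e-01  7.732e-01 -5.000e-04 -5.000e-04] [0.1 0.7 0.8] 0.0681
tcp caddy -0.0422 0.0069
red [204. 115.] [ 0.3597 -0.0537] 0.011 caddy -0.1706 0.0772 tool [ 0.0706 -0.1302  0.189 ]
red [306. 210.] [ 0.4908 -0.0992] 0.128 caddy -0.0511 0.0067 tool [-0.001  -0.0091  0.0722]
red [275. 285.] [ 0.4762 -0.2254] 0.013 caddy -0.0904 -0.1142 tool [-0.16   -0.057   0.1874]
1.85 [ 0.4987 -0.0952  0.2004] [ 6.336e-01  7.737e-01 -2.000e-04 -9.000e-04] [0.1 0.7 0.6] 0.068
tcp caddy -0.0425 0.009
red [205. 117.] [ 0.359  -0.0532] 0.011 caddy -0.1712 0.0778 tool [ 0.0684 -0.1297  0.1892]
red [307. 213.] [ 0.4911 -0.0993] 0.128 caddy -0.0509 0.0064 tool [-0.0034 -0.0085  0.0723]
red [275. 286.] [ 0.476  -0.2258] 0.013 caddy -0.0906 -0.1145 tool [-0.1629 -0.0545  0.1877]
flap caddy pct [[-0.0, -0.0555, 0.1236], [0.0609, 0.0086, 0.1493], [0.0989, 0.0528, 0.1674]]
shelf pct [[-0.1111, -0.0707, 0.1187], [-0.0625, 0.0139, 0.1204], [-0.0109, 0.0663, 0.122]]
-1 [-0.0119 -0.0543 -0.05  ] [ 0.0131 -0.0331 -0.0069] [-0.01066441 -0.0081358 ]
1 [-0.0119  0.034  -0.0499] [ 0.0127  0.0558 -0.0071] [-0.01081148 -0.00884847]
```

Request:
apply_moves(targets=[{"claw":0.068,"tx":-0.001,"ty":-0.002,"tz":-0.03,"spin":0},{"claw":0.068,"tx":0,"ty":0,"tz":-0.025,"spin":0},{"claw":0.068,"tx":0,"ty":0,"tz":-0.015,"spin":0},{"claw":0.068,"tx":0,"ty":0,"tz":-0.007,"spin":0},{"claw":0.068,"tx":0,"ty":0,"tz":-0.004,"spin":0},{"claw":0.068,"tx":0,"ty":0,"tz":0,"spin":0},{"claw":0.068,"tx":0,"ty":0,"tz":0,"spin":0}])

```text
clock: 2.6
ee_pos: [0.4981, -0.0953, 0.1213]
orientation: [0.632, 0.775, 0.0, 0.001]
ft_force: [-0.5, 0.3, 0.0]
grip_width: 0.0679
finger_force: 0.0
```

```bash
python3 - <<'E'
from w import *
W,T,im,d,ex,ey,S=wr("w3")
E
```

```text
2.6 [ 0.4981 -0.0953  0.1213] [6.321e-01 7.749e-01 3.000e-04 9.000e-04] [-0.5  0.3  0. ] 0.0679
tcp caddy -0.0431 0.009
red [170. 120.] [ 0.359 -0.053] 0.011 caddy -0.1712 0.0779 tool [ 0.0695 -0.1299  0.1097]
red [302. 266.] [ 0.4907 -0.0991] 0.128 caddy -0.0511 0.0067 tool [-0.0039 -0.0083 -0.0066]
```

View pics/w3.png

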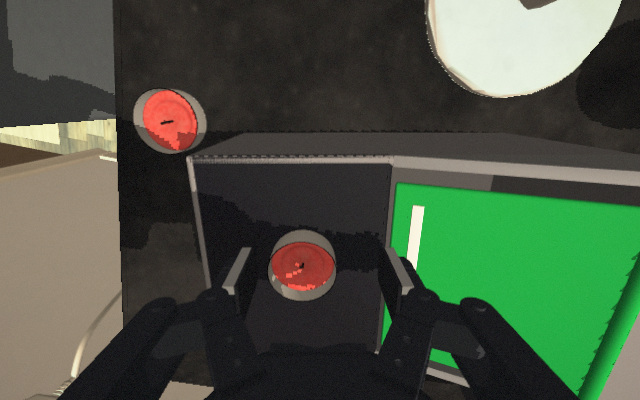

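Wrist view: the tea light at (302,266) stands free between the fingers at (237,270) and (397,270), and the right finger is just over the flap edge. Now I push along the caddy's +x.

Request:
apply_moves(targets=[{"claw":0.068,"tx":0.0004,"ty":-0.002,"tz":-0.003,"spin":0},{"claw":0.068,"tx":0.0078,"ty":0.0016,"tz":0,"spin":0},{"claw":0.068,"tx":0.0078,"ty":0.0016,"tz":0,"spin":0},{"claw":0.068,"tx":0.0078,"ty":0.0016,"tz":0,"spin":0},{"claw":0.068,"tx":0.0078,"ty":0.0016,"tz":0,"spin":0},{"claw":0.068,"tx":0.0078,"ty":0.0016,"tz":0,"spin":0},{"claw":0.068,"tx":0.0078,"ty":0.0016,"tz":0,"spin":0}])

```text
clock: 3.35
ee_pos: [0.5453, -0.0875, 0.1171]
orientation: [0.632, 0.775, -0.0, -0.0]
ft_force: [-2.5, -1.1, 0.3]
grip_width: 0.0684
finger_force: 0.7
```

```bash
python3 - <<'E'
from w import *
W,T,im,d,ex,ey,S=wr("w4")
E
```

```text
3.35 [ 0.5453 -0.0875  0.1171] [ 6.322e-01  7.748e-01 -2.000e-04 -3.000e-04] [-2.5 -1.1  0.3] 0.0684
tcp caddy 0.0047 0.0074
red [111. 118.] [ 0.3576 -0.0525] 0.011 caddy -0.1725 0.0788 tool [ 0.0715 -0.1788  0.1062]
red [290. 268.] [ 0.5313 -0.0912] 0.128 caddy -0.0098 0.0065 tool [-0.0027 -0.015  -0.0108]
```

View pics/w4.png

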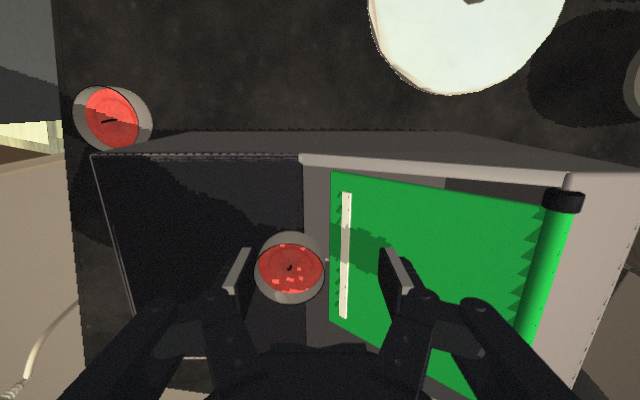

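Wrist view: the flap is open with the right finger holding it. The tea light at (290,268) is against the left finger, its front over the sill at column 305. I continue the push.

Request:
apply_moves(targets=[{"claw":0.068,"tx":0.0075,"ty":0.0015,"tz":0,"spin":0},{"claw":0.068,"tx":0.0075,"ty":0.0015,"tz":0,"spin":0},{"claw":0.068,"tx":0.0075,"ty":0.0015,"tz":0,"spin":0},{"claw":0.068,"tx":0.006,"ty":0.0012,"tz":0,"spin":0},{"claw":0.068,"tx":0,"ty":0,"tz":0,"spin":0},{"claw":0.068,"tx":0,"ty":0,"tz":0,"spin":0},{"claw":0.068,"tx":0,"ty":0,"tz":0,"spin":0}])

```text
clock: 4.1
ee_pos: [0.5731, -0.0819, 0.1173]
orientation: [0.632, 0.775, 0.0, -0.0]
ft_force: [-2.9, -0.1, 1.3]
grip_width: 0.0681
finger_force: 1.4
```

```bash
python3 - <<'E'
from w import *
W,T,im,d,ex,ey,S=wr("w5")
E
```

```text
4.1 [ 0.5731 -0.0819  0.1173] [ 6.323e-01  7.747e-01  0.000e+00 -1.000e-04] [-2.9 -0.1  1.3] 0.0681
tcp caddy 0.033 0.0073
red [ 78. 118.] [ 0.3726 -0.0458] 0.011 caddy -0.1564 0.0823 tool [ 0.0718 -0.2082  0.1065]
red [268. 203.] [ 0.5278 -0.0835] 0.015 caddy -0.0117 0.0147 tool [-0.0057 -0.0464  0.1021]
```

View pics/w5.png

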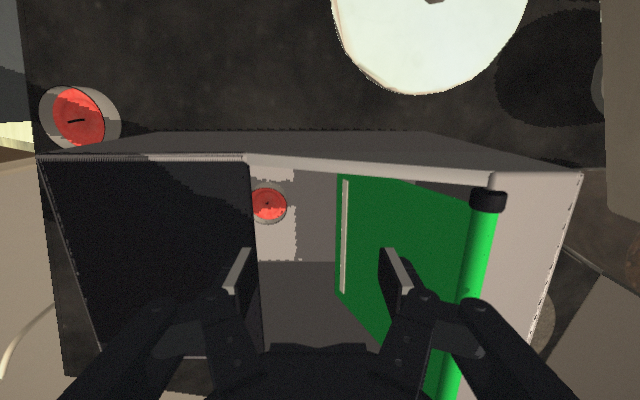

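Wrist view: the tea light at (268,203) lies flat on the caddy floor (wax at z about 15 mm), beyond the sill edge at column 250. The flap is held at about column 340. Now I back out the way I came and lift.

Request:
apply_moves(targets=[{"claw":0.068,"tx":-0.0118,"ty":-0.0024,"tz":0,"spin":0},{"claw":0.068,"tx":-0.0147,"ty":-0.003,"tz":0,"spin":0},{"claw":0.068,"tx":-0.0147,"ty":-0.003,"tz":0,"spin":0},{"claw":0.068,"tx":-0.0147,"ty":-0.003,"tz":0,"spin":0},{"claw":0.068,"tx":-0.0147,"ty":-0.003,"tz":0.002,"spin":0},{"claw":0.068,"tx":-0.0118,"ty":-0.0024,"tz":0.003,"spin":0},{"claw":0.068,"tx":-0.005,"ty":-0.001,"tz":0.02,"spin":0},{"claw":0.068,"tx":0,"ty":0,"tz":0.03,"spin":0}])

```text
clock: 4.95
ee_pos: [0.4837, -0.0994, 0.1712]
orientation: [0.633, 0.774, -0.0, -0.001]
ft_force: [-0.4, 0.2, 0.3]
grip_width: 0.0679
finger_force: 0.0
```

Request:
apply_moves(targets=[{"claw":0.068,"tx":-0.01,"ty":0.02,"tz":0.03,"spin":0},{"claw":0.068,"tx":-0.02,"ty":0.045,"tz":0,"spin":0},{"claw":0.068,"tx":-0.02,"ty":0.045,"tz":0,"spin":0},{"claw":0.068,"tx":-0.015,"ty":0.045,"tz":0,"spin":0},{"claw":0.068,"tx":-0.01,"ty":0.045,"tz":0,"spin":0},{"claw":0.068,"tx":0,"ty":0.045,"tz":0,"spin":0},{"claw":0.068,"tx":0,"ty":0.04,"tz":0,"spin":0},{"claw":0.068,"tx":0,"ty":0,"tz":0,"spin":0}])

```text
clock: 5.75
ee_pos: [0.4102, 0.1886, 0.2027]
orientation: [0.63, 0.777, 0.001, 0.0]
ft_force: [-0.5, -1.3, 0.8]
grip_width: 0.068
finger_force: 0.0
```

```bash
python3 - <<'E'
from h import *
im,d=manip.capture("top");im,d=manip.capture("top");cv2.imwrite("pics/top1.png",im)
P=cloud("top",d,manip.get_calibration("top"));hsv=cv2.cvtColor(im,cv2.COLOR_BGR2HSV)
q=P[(abs(hsv[...,0].astype(int)-60)<15)&(hsv[...,1]>120)&(d>0)&(P[...,1]<0.05)&(P[...,1]>-.25)&(P[...,2]<.2)]
A=np.c_[q[:,:2],np.ones(len(q))];s=np.linalg.lstsq(A,q[:,2],rcond=None)[0];print("tilt",np.degrees(np.arctan(np.hypot(*s[:2]))),len(q))
o=manip.observe();print(o["clock"],o["ee_pos"],o["ft_force"])
E
```

```text
tilt 25.40919860450489 2290
5.85 [0.41057932 0.18566207 0.20238107] [ 0.22334999 -0.26593942  0.37522503]
```

View pics/top1.png

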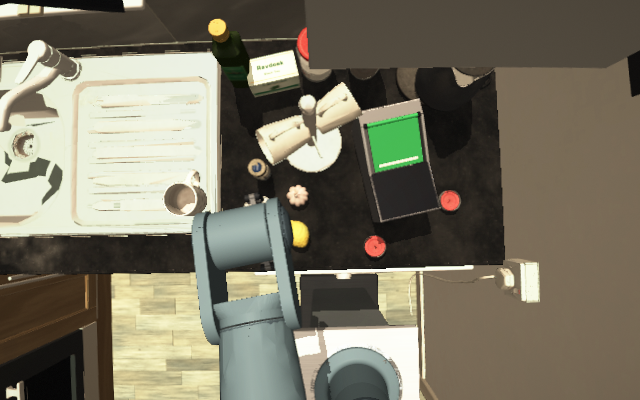

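Top view: the shelf is empty, the flap at (397,143) is shut as at the start, and the other tea lights at (450,201) and (375,246) and the other things I can see have not moved. The arm hides the tin.

```bash
python3 -c "
from plant import manip
print(manip.hand_in())"
```

```text
the job is handed in; nothing more can be done
None
```

The 38 mm tea light was pushed off the shelf into the caddy without being gripped, the flap closed by itself, no bystander in view had moved (the arm hid the tin in the last picture), and the job was handed in at about 6 s of the 32 s allowed.

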